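# Lift the small roll off the baking sheet with tongs and hold it over the plate

### The job

Take the kitchen tongs from the worktop, close them on the small round roll on the baking sheet (not the big round one or the long one) and lift it off. Carry it in the tongs over the middle of the white plate and finish holding it there, well clear of the plate by about 10 cm: do not put it down or let go. Touch the roll only with the tongs, and leave the other rolls, the plate and everything else where they are.

Things in the scene. Friction and masses are not known exactly. Their poses are not given: they have to be found in the camera images.
- tongs: Steel kitchen spring tongs with black grips, lying on their side on the worktop, 260 mm long, 20 mm high. Origin: on their midline, under the middle of the grips, level with their underside; x points along the midline to the tips, z up, y to the left arm. Hinge barrel (24 mm high) at x = -100 mm, hanging loop behind it to x = -141 mm, tip ends at x = +132 mm. About 0.08 kg, balanced near the origin.
- tongs_grip (a point): Middle of the grips, 10 mm above the origin of the tongs: squeeze them here, across y. The black grips are flat strips, x = -45 to +45 mm, 20 mm high, 57 mm over their outsides when open, 38 mm when closed on the small roll, parallel between. The spring pushes each outward with 4 N open, 5 N on the roll; squeezed slightly, to about 52 mm, the tongs can be carried still open.
- tongs_tip (a point): Point midway between the tips of the tongs, 115 mm ahead of their origin, 10 mm above their underside: the roll's middle belongs here. Each tip is a shallow V, 36 mm long, 20 mm high, fitting a 50 mm round. Open: about 92 mm clear between the tips, 105 mm over their outsides; the gap shrinks 2.15 mm per mm that the grips are squeezed.
- tongs_left: The left (+y) arm of the tongs; both arms swing by the same angle. Origin on the hinge axis, level with the underside of the tongs.
- tongs_right: The right (-y) arm of the tongs. Origin on the hinge axis, level with the underside of the tongs.
- small_roll: The small round bread roll, 50 mm in diameter and 40 mm high, flat underneath, about 40 g (rigid), with crossed cuts on its crown. Origin at the centre of its underside, z up. It is widest, with upright sides, from 14 to 22 mm above its underside. It stands on the baking sheet in a row with the two other rolls, about 120 mm apart, in any order.
- small_roll_center (a point): The middle of the small roll, on its axis 18 mm above its underside: the best height for the middle of the tips.
- big_roll: A bigger round roll, 78 mm in diameter and 42 mm high, on the baking sheet; leave it. Origin at the centre of its underside.
- long_roll: A long roll, 94 x 38 x 37 mm, on the baking sheet, lying roughly away from the robot; leave it. Origin at the centre of its underside, x along its length.
- baking_sheet: Flat metal baking sheet, 240 x 380 x 3 mm, standing fixed on the pan supports of the hob; its top is 61 mm above the worktop. Only its far (+x) edge has a raised lip, 25 mm high. Origin at the centre of its underside.
- plate: White round plate, 160 mm in diameter, 18 mm high, loose on the worktop. Origin at the centre of its underside. Beware: behind it and to its right a wall cabinet hangs above the worktop (underside 0.45 m up, front face at world x = 0.58 m, from y = -0.08 m to the right): keep the wrist and arm in front of it.
- lemon: Lemon, 72 x 57 x 58 mm, bystander on the worktop. Origin at its underside.
- garlic: Garlic bulb, 56 mm, bystander. Origin at its underside.
- pepper_mill: Wooden pepper mill, 58 mm thick and 150 mm high, bystander. Origin at its underside.
- honey_jar: Glass honey jar with a black lid, 63 mm thick and 94 mm high, bystander. Origin at its underside.
Things that resemble listed ones, but are neither listed nor needed, are in the scene too. Leave any grey or pink look-alike of the small_roll alone.

How it is judged:
On the way, in this order (a step that is already met when the one before it is completed fails the run):
1. the tongs are gripped and lifted off the worktop (contact force between the fingers and tongs above 1 N and height (world z) of tongs above 0.03 m), for 0.2 s.
2. the small roll is pinched between both arms of the tongs and lifted off the sheet (contact force between the fingers and tongs above 1 N and contact force between each of tongs_left, tongs_right and small_roll above 0.4 N and height (world z) of small_roll above 0.08 m), for 0.2 s.
At the end, for the whole second after the job is handed in: Fingers hold the tongs; both arms pinch the small roll, still, within 30 mm of the tip centre, its middle within 50 mm (plan) of the plate centre, underside over 70 mm above the worktop, not touching the plate; tongs over 50 mm up; other rolls, plate, bystanders within 30 mm of their start (contact force between the fingers and tongs above 1 N and contact force between each of tongs_left, tongs_right and small_roll above 0.4 N and height (world z) of small_roll above 0.07 m and horizontal distance between small_roll_center and plate below 0.05 m and distance between small_roll_center and tongs_tip below 0.03 m and height (world z) of tongs above 0.05 m and linear speed of small_roll below 0.05 m/s and contact force between small_roll and plate below 0.05 N and distance of each of big_roll, long_roll, plate, lemon, garlic, pepper_mill, honey_jar from where it was at the start of the episode below 0.03 m); the arm keeps its last pose, push and grip.
It fails at once if the small roll is touched by the robot itself (contact force between any of the fingers, the arm and small_roll above 0.3 N).
It fails at once if another roll, the plate or a bystander is displaced by more than 30 mm (distance of any of big_roll, long_roll, plate, lemon, garlic, pepper_mill, honey_jar from where it was at the start of the episode above 0.03 m).
It also fails if it takes over 48 s, if anything falls off the work surface, if the arm or the gripper's body presses on something with over 40 N, if the wrist force passes 120 N, or if a joint passes its speed limit or range.

### The arm

A 7-joint arm with a two-finger parallel gripper is mounted at the origin on a cart in front of the work surface, level with it; the furniture and walls round the work are solid. World frame = base frame: x ahead of the robot, y to its left, z up, the work surface at z = 0. Lengths are in m, angles in rad, forces in N, time in s.
With the tool pointing down it reaches from about 0.4 to 0.85 m from the base axis. Payload 4.5 kg.
Tool frame: the origin (TCP) lies at the very end of the fingers, on their centre line; the grasp point (between the pads) lies 19 mm behind it; z points along the fingers, y is the line along which they close (so a half turn about z gives the same grasp; the last joint's range is limited). The gripper opens to 88 mm and grips with 3 to 60 N. Pads are 18 mm wide; open, the fingers measure 123 mm over their backs; the gripper's body (75 mm by 187 mm) begins 45 mm behind the grasp point.
Start: joints at [-1.291, 0.689, -0.195, 1.565, 0.157, 0.902, -0.215], TCP at [0.152, 0.606, 0.239] pointing down, gripper open.
Joint ranges: [-3.01, 3.01], [-0.46, 2.08], [-1.47, 1.51], [0.13, 2.56], [-1, 4.14], [0.04, 2.09], [-2.66, 2.66]. Speed limits (rad/s): [2.57, 2.57, 3.14, 3.14, 3.14, 3.14, 3.14].

### API

Orientations are given as a unit quaternion [x, y, z, w].
In Python, from plant import r gives the robot as it stands. The module is installed in compiled form; this text tells all that it offers.
- The arm moves only by the tool step_arm, never from a script. Its argument "increments" is a list of rows, each a list of 2 entries, a list of its own where there are three numbers: the shift along the world's x, y, z in cm, then the turn, a rotation vector about the world's x, y, z in degrees. A call has exactly 10 rows; each row shifts and turns the commanded pose from where the row before left it; what a row does not reach is not made up. A row lasts 1/10 s, in which the tool goes at most 50 mm and 8.59 degrees, less where a joint would pass 70% of its speed; a pose out of reach is approached as far as the arm can. A call is refused whole if a number of a shift passes 5 or a number of a turn 8.59, either way. A call with a gripper value outside its range is refused whole. "fingers" is the opening, from 0 (shut) to 1 (fully open), set as the call begins (left out, the last holds). The fingers move at their own pace and stop on an object; "grip_force" is the grip in N (left out, the last holds). Time passes only in rows, so rows that do not move let the fingers close, or fill a call up. It gives the time, the measured TCP pose, the force, the opening and the grip force at its end, in the units of the state.
- r.get_state(): the state, without advancing time (a new reading comes with each control period).
- r.snapshot(name): name is "side" or "top" or "wrist"; returns (picture, depth): 400x640x3 uint8, red, green, blue; 400x640 float32, m along the optical axis (not along the pixel's ray), 0 where there is no reading.
- r.calibration(name): a dict with "fov_y" (degrees; the focal length in pixels is half the picture's height over the tangent of half this angle, whatever the lens; pixels are square), "cx", "cy" (the principal point, pixels), "R" (3x3) and "t" (3): a world point X has camera coordinates R X + t. Camera axes: x right, y down, z forward; pixel columns grow to the right and rows downward; lengths in m; the calibration is good to about 2 mm. A picture is of the moment at which its call begins: read the wrist's pose just before it. calibration takes no time and is no camera call; for the wrist camera it gives the pose at the moment of the call.
- r.finish_job(): hands the job in; it is judged then, once.
The state is a dict: "clock": time; "q": joint angles; "qd": joint speeds; "joint_torque": joint torques, N m; "tool_pos": TCP position; "eef_rot": TCP orientation; "contact_force": force on the tool from outside, world axes, zero at the start; "moment": the same for the moment, N m; "opening": opening from 0.0 (shut) to 1.0 (fully open); "finger_force": force on a finger pad.
Only numpy, scipy, OpenCV 4.12 (cv2) and the standard library are available. Lean on these libraries where they do the work, as an engineer would, in place of code of your own. Each camera call takes 0.05 s, during which the arm holds its last target. There are 200 camera calls.

## Working session

There is one attempt and no reset: what is moved stays moved. The work goes in short steps, Python scripts to look and compute and a tool call to move; the robot and the scene stay as the last step left them, time stands still between calls to the robot, and variables do not carry over. Pictures are saved under pics/ and viewed, at most 13 in all, crops included, and the job is handed in when it is done.

Besides the shell and the picture viewer there is one more tool, called as name([rows], argument=value, ...), one row to a line, values as JSON. step_arm: Moves the arm, as the interface text tells. Its arguments: {"type":"object","properties":{"increments":{"type":"array","items":{"type":"array"}},"fingers":{"type":"number"},"grip_force":{"type":"number"}},"required":["increments"]}

```bash
mkdir -p pics; cat > h.py <<'E'
import numpy as np, cv2
from plant import r
def K(c): 
    f=200/np.tan(np.radians(c["fov_y"])/2); return f,c["cx"],c["cy"]
def ray(c,u,v,z):
    f,cx,cy=K(c);R=np.array(c["R"]);t=np.array(c["t"])
    o=-R.T@t; d=R.T@np.array([(u-cx)/f,(v-cy)/f,1]); return o+d*(z-o[2])/d[2]
def cloud(c,D):
    f,cx,cy=K(c);R=np.array(c["R"]);t=np.array(c["t"])
    v,u=np.mgrid[0:400,0:640]; P=np.stack([(u-cx)/f*D,(v-cy)/f*D,D],-1)
    return (P-t)@R
E
python3 - <<'E'
from h import *
for n in ("side","top"):
    c=r.calibration(n); p,d=r.snapshot(n); np.savez(n,p=p,d=d); cv2.imwrite(f"pics/{n}0.png",p[:,:,::-1]); print(n,c, (d>0).mean())
s=r.get_state();print(s["tool_pos"],s["eef_rot"],s["clock"])
E
```

```text
side {'fov_y': 51.12987256840362, 'cx': 317.5632959790694, 'cy': 195.66886207742542, 'R': array([[-0.82587598, -0.5633827 ,  0.02299555],
       [-0.33245239,  0.45359927, -0.82687551],
       [ 0.4554166 , -0.69054155, -0.56191467]]), 't': array([0.52650205, 0.228281  , 1.42446082])} 0.99583203125
top {'fov_y': 44.56688983625695, 'cx': 324.9812422208664, 'cy': 202.91455318260637, 'R': array([[ 9.07648922e-03, -9.99958479e-01, -8.11332898e-04],
       [-7.82334216e-01, -6.59580439e-03, -6.22823948e-01],
       [ 6.22792736e-01,  6.28778834e-03, -7.82361599e-01]]), 't': array([0.12228659, 0.49795518, 1.89433858])} 0.99625
[0.15201098 0.60566549 0.23799677] [ 1.22563272e-01  9.92460375e-01 -8.04353101e-04 -3.06124517e-05] 0.1
```

View pics/top0.png

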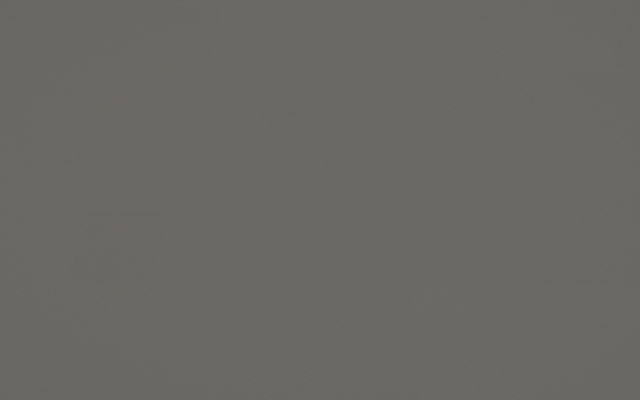

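View pics/side0.png

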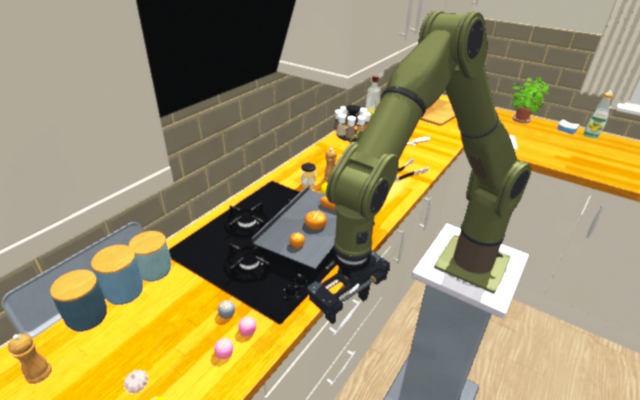

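The top picture is blank grey. The side view shows the small roll at about (297,240), the big roll at (316,220), and the long roll partly hidden by the arm. Black grips show at about (410,170).

```bash
python3 - <<'E'
from h import *
c=r.calibration("top");R=np.array(c["R"]);print("cam",-R.T@c["t"])
p,d=r.snapshot("top");print(p.std(),np.percentile(d[d>0],[1,50,99]))
c=r.calibration("side");R=np.array(c["R"]);print("cam",-R.T@c["t"])
for uv in [(297,240),(316,220),(410,165),(425,173),(225,310),(308,175),(330,165)]:
    print(uv,ray(c,*uv,0.08 if uv[0]<320 and uv[1]>200 else .01), cloud(c,np.load("side.npz")["d"])[uv[1],uv[0]])
c=r.calibration("wrist");p,d=r.snapshot("wrist");np.savez("wrist",p=p,d=d,R=c["R"],t=c["t"],fov_y=c["fov_y"],cx=c["cx"],cy=c["cy"]);R=np.array(c["R"]);print(c,-R.T@c["t"])
s=cv2.imread("pics/side0.png")[60:320,230:530]
a=cv2.resize(s,None,fx=1.85,fy=1.85,interpolation=cv2.INTER_CUBIC);cv2.imwrite("pics/crop.png",a)
cv2.imwrite("pics/wrist0.png",p[:,:,::-1])
E
```

```text
cam [-0.79132286  0.11365473  1.79229538]
2.7493203978331335 [0.19581668 0.2587238  0.38115306]
cam [-0.13800514  1.17672343  0.97707819]
(297, 240) [0.49722921 0.32925517 0.08      ] [0.48593679 0.34432043 0.09594716]
(316, 220) [0.50769954 0.20331226 0.08      ] [0.49178277 0.22730707 0.10211319]
(410, 165) [ 0.44127249 -0.47681687  0.01      ] [ 0.44403469 -0.48470154  0.00538862]
(425, 173) [ 0.3561851  -0.45012427  0.01      ] [ 3.61319935e-01 -4.67027871e-01 -4.83328222e-05]
(225, 310) [0.48108486 0.67705264 0.08      ] [0.51278441 0.65146777 0.0340665 ]
(308, 175) [ 0.77192696 -0.1213587   0.01      ] [ 0.72026403 -0.0476579   0.0649075 ]
(330, 165) [ 0.74148189 -0.25401648  0.01      ] [ 0.678767   -0.15199259  0.07896088]
{'fov_y': 64.03841998915163, 'cx': 322.83782561654976, 'cy': 201.4523841563042, 'R': array([[ 0.24265194,  0.97011211, -0.00159196],
       [ 0.93531847, -0.23351291,  0.2658027 ],
       [ 0.25748667, -0.06598653, -0.96402614]]), 't': array([-0.62397586, -0.03852568,  0.39061664])} [0.08686416 0.62210573 0.38581154]
```

View pics/wrist0.png

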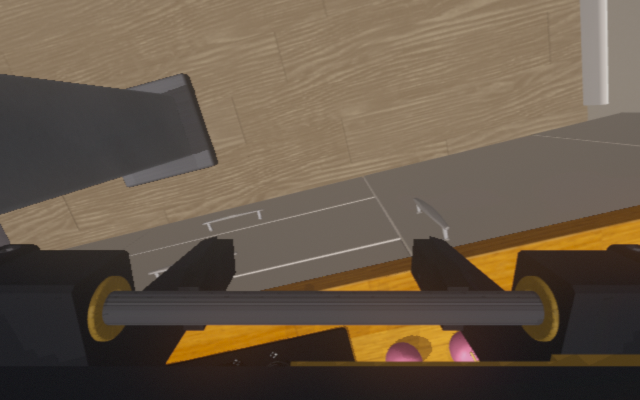

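View crop.

The wrist view shows floor, the front of the counter, and pink look-alikes near (405,355) and (460,345). The top camera is blocked by something 0.2–0.4 m in front of it, so I'll work with the side and wrist views.

View pics/crop.png

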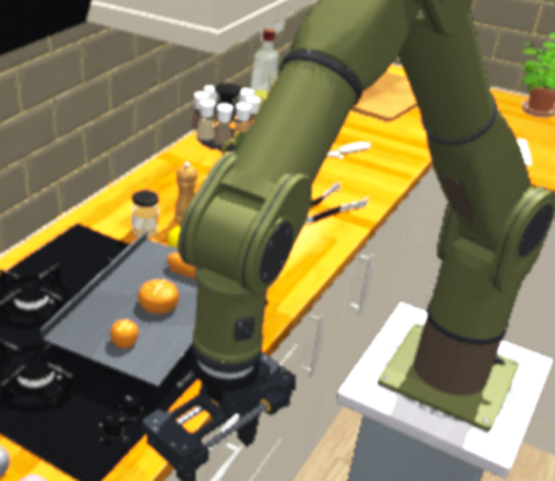

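step_arm([
  [[3,-3.5,1],[0,0,0]],
  [[3.5,-3.5,1],[0,0,0]],
  [[3.5,-3.5,1],[0,0,0]],
  [[3.5,-3.5,1],[0,0,0]],
  [[3.5,-3.5,1],[0,0,0]],
  [[3.5,-3.5,1],[0,0,0]],
  [[3.5,-3.5,1],[0,0,0]],
  [[3,-3.5,1],[0,0,0]],
  [[1,-4.5,1],[0,0,0]],
  [[0,-4.5,1],[0,0,0]],
], fingers=1)

```text
clock: 1.2
tool_pos: [0.4317, 0.2361, 0.3382]
eef_rot: [0.124, 0.992, 0.0, 0.0]
contact_force: [0.2, -1.2, 0.4]
opening: 0.999
finger_force: 0.0
```

```bash
python3 - <<'E'
from h import *
s=r.get_state();print(s["tool_pos"],s["eef_rot"],s["q"],s["clock"])
for n in ("side","wrist"):
    c=r.calibration(n); p,d=r.snapshot(n); np.savez(n+"1",p=p,d=d,**c); cv2.imwrite(f"pics/{n}1.png",p[:,:,::-1])
a=np.vstack([cv2.imread("pics/side1.png")[60:330],cv2.imread("pics/wrist1.png")[:330]]);cv2.imwrite("pics/both1.png",a)
E
```

```text
[0.43166201 0.23605841 0.33816983] [1.23768481e-01 9.92311063e-01 1.77617936e-05 3.42512092e-04] [-0.43095384  0.39295981 -0.23982872  1.81221067  0.11269158  0.9490892
  0.60373011] 1.2
```

View pics/both1.png

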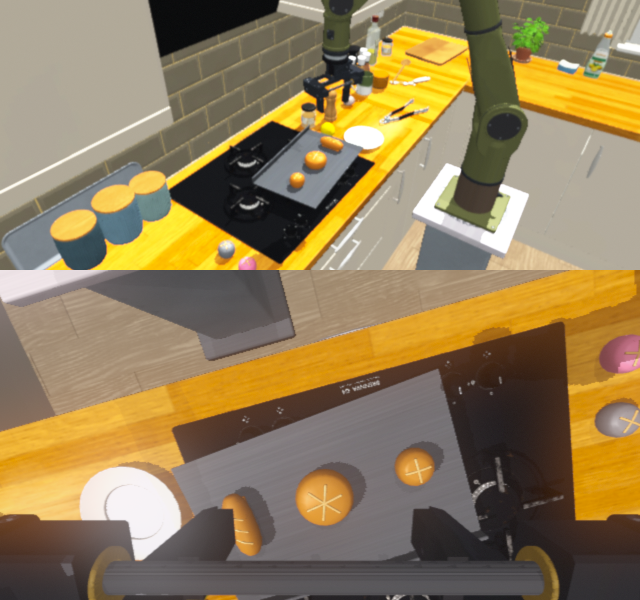

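The wrist view (bottom, rows offset −270) shows the small roll at (415,197), big roll at (325,227), long roll at (240,255) and plate at (130,242). The side view (top, rows offset +60) shows the tongs at about (400,172), plate at (363,198).

```bash
python3 - <<'E'
from h import *
w=dict(np.load("wrist1.npz"));s=dict(np.load("side1.npz"))
def blobs(c,lo,hi,amin,z,name):
    hsv=cv2.cvtColor(c["p"],cv2.COLOR_RGB2HSV); m=cv2.inRange(hsv,lo,hi)
    m=cv2.morphologyEx(m,cv2.MORPH_OPEN,np.ones((3,3)))
    n,l,st,ce=cv2.connectedComponentsWithStats(m);P=cloud(c,c["d"])
    for i in range(1,n):
        if amin<st[i,4]<20000: 
            q=np.median(P[l==i],0);print(name,ce[i].round(),st[i],"ray",ray(c,*ce[i],z).round(3),"dep",q.round(3))
for uv in [(415,197),(325,227),(240,255),(130,242)]:
    print(uv, cv2.cvtColor(w["p"],cv2.COLOR_RGB2HSV)[uv[1],uv[0]],cloud(w,w["d"])[uv[1],uv[0]].round(3), ray(w,*uv,.018 if uv[0]==130 else .08).round(3))
blobs(w,(8,110,100),(18,255,255),300,.08,"roll")
blobs(w,(0,0,150),(180,60,255),1500,.015,"white")
# tongs in side: depth points above worktop
P=cloud(s,s["d"]);reg=np.zeros((400,640),bool);reg[150:200,372:440]=1
hsv=cv2.cvtColor(s["p"],cv2.COLOR_RGB2HSV)
m=reg&~((hsv[...,1]>120)&(hsv[...,2]>110)&(hsv[...,0]>8)&(hsv[...,0]<25))
a=s["p"][150:200,340:450];cv2.imwrite("pics/tongs1.png",cv2.resize(a[:,:,::-1],None,fx=7,fy=7,interpolation=cv2.INTER_NEAREST))
print(m.sum())
E
```

```text
(415, 197) [ 17 173 228] [0.493 0.327 0.102] [0.5   0.332 0.08 ]
(325, 227) [ 19 128 221] [0.502 0.21  0.105] [0.511 0.207 0.08 ]
(240, 255) [ 17 178 216] [0.514 0.091 0.1  ] [0.521 0.083 0.08 ]
(130, 242) [158   4 247] [ 0.483 -0.112  0.007] [ 0.48  -0.104  0.018]
roll [604.  46.] [ 552   10   88   57 1587] ray [0.377 0.575 0.08 ] dep [0.38  0.641 0.002]
roll [491.  65.] [473  58  38  17 395] ray [0.364 0.447 0.08 ] dep [0.364 0.485 0.002]
roll [125. 173.] [  67  148  117   51 2385] ray [ 0.374 -0.025  0.08 ] dep [ 0.376 -0.075  0.002]
roll [414. 196.] [ 395  178   40   38 1101] ray [0.499 0.331 0.08 ] dep [0.492 0.327 0.097]
roll [155. 202.] [121 191  59  31 539] ray [ 0.42  -0.001  0.08 ] dep [ 0.428 -0.045  0.002]
roll [324. 227.] [ 296  199   58   57 2379] ray [0.51  0.206 0.08 ] dep [0.502 0.209 0.1  ]
roll [244. 254.] [ 222  224   40   62 1351] ray [0.522 0.088 0.08 ] dep [0.517 0.094 0.094]
roll [ 30. 254.] [  0 244  59  23 928] ray [ 0.447 -0.201  0.08 ] dep [0.381 0.165 0.413]
roll [215. 348.] [ 171  329   80   37 1361] ray [ 0.658 -0.004  0.08 ] dep [ 0.709 -0.043  0.002]
white [37. 12.] [   0    0  108   39 2028] ray [ 0.146 -0.091  0.015] dep [ 0.141 -0.107  0.002]
white [133. 236.] [  80  196  101   94 5806] ray [ 0.472 -0.098  0.015] dep [ 0.468 -0.099  0.012]
2638
```

View pics/tongs1.png

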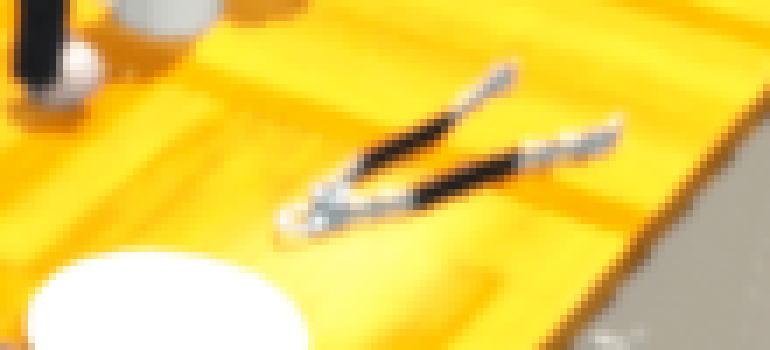

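The crop shows the tongs open with the loop near the plate (side px 381,182), grips at (398,171) and (407,175), and tips at (413,160) and (428,169), pointing away from the plate.

```bash
python3 - <<'E'
from h import *
s=dict(np.load("side1.npz"))
for n,u,v,z in [("loop",285,222,.01),("g1",405,147,.012),("g2",467,178,.012),("t1",515,68,.01),("t2",618,128,.01),("hinge",325,205,.02)]:
    print(n,ray(s,u/7+340-.5,v/7+150-.5,z).round(3))
# long roll orientation / rolls side check, plate side fit
P=cloud(s,s["d"]);hsv=cv2.cvtColor(s["p"],cv2.COLOR_RGB2HSV)
reg=np.zeros((400,640),np.uint8);reg[180:215,335:390]=1
m=((hsv[...,1]<90)&(hsv[...,2]>200)&(reg>0))
v,u=np.nonzero(m);print("plate",ray(s,(u.min()+u.max())/2,(v.min()+v.max())/2,.016).round(3),np.median(P[m],0).round(3))
for uv in [(297,240),(315,219)]: print(ray(s,*uv,.085).round(3))
E
```

```text
loop [ 0.488 -0.266  0.01 ]
g1 [ 0.466 -0.392  0.012]
g2 [ 0.417 -0.38   0.012]
t1 [ 0.452 -0.537  0.01 ]
t2 [ 0.364 -0.502  0.01 ]
hinge [ 0.471 -0.284  0.02 ]
plate [ 0.501 -0.122  0.016] [ 0.486 -0.121  0.011]
[0.494 0.334 0.085]
[0.51  0.206 0.085]
```

step_arm([
  [[0,-3,0],[0,0,-8]],
  [[0,-4.5,0],[0,0,-8]],
  [[0,-4.8,0],[0,0,-8]],
  [[0,-4.8,0],[0,0,-8]],
  [[0,-4.8,0],[0,0,-8]],
  [[0,-4.8,0],[0,0,-8]],
  [[0,-4.8,0],[0,0,-8]],
  [[0,-4.8,0],[0,0,-8]],
  [[0,-4.8,0],[0,0,-8]],
  [[0,-4.5,0],[0,0,-8]],
])

```text
clock: 2.3
tool_pos: [0.4301, -0.2192, 0.3382]
eef_rot: [0.734, 0.68, 0.0, 0.0]
contact_force: [0.8, -0.2, 0.8]
opening: 0.997
finger_force: 0.0
```

step_arm([
  [[0,-4.5,0],[0,0,-8]],
  [[0,-4.5,-1],[0,0,-4]],
  [[0,-4,-2],[0,0,0]],
  [[0,-3,-2],[0,0,0]],
  [[0,-1,-1],[0,0,0]],
  [[0,0,0],[0,0,0]],
  [[0,0,0],[0,0,0]],
  [[0,0,0],[0,0,0]],
  [[0,0,0],[0,0,0]],
  [[0,0,0],[0,0,0]],
])

```text
clock: 3.3
tool_pos: [0.4306, -0.3869, 0.2789]
eef_rot: [0.799, 0.602, 0.0, 0.001]
contact_force: [1.1, 0.0, -0.2]
opening: 1.001
finger_force: 0.0
```

```bash
python3 - <<'E'
from h import *
s=r.get_state();print(s["tool_pos"],s["eef_rot"],s["q"],s["clock"])
c=r.calibration("wrist"); p,d=r.snapshot("wrist"); np.savez("wrist2",p=p,d=d,**c); cv2.imwrite(f"pics/wrist2.png",p[:,:,::-1])
E
```

```text
[ 0.43063239 -0.38689181  0.27894779] [7.98613014e-01 6.01844508e-01 4.09590173e-04 5.23255151e-04] [ 0.49971174  0.58959482  0.26015237  1.67481488 -0.18436511  0.90002912
  0.55349705] 3.3
```

View pics/wrist2.png

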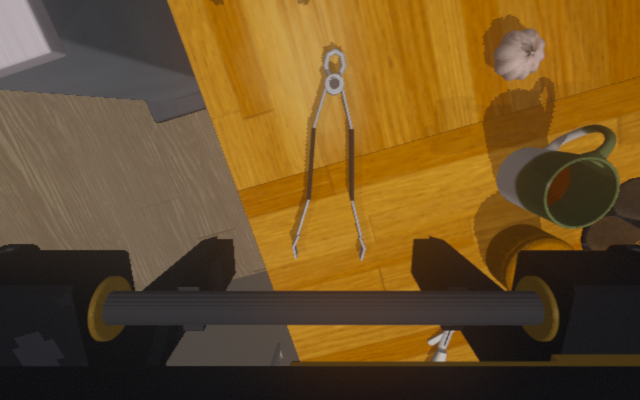

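The wrist view shows the tongs' hinge at (334,84), grips at (310,164) and (351,164), and tips at (295,256) and (362,257). A mug is at about (540,195) on the right.

```bash
python3 - <<'E'
from h import *
c=dict(np.load("wrist2.npz"));P=cloud(c,c["d"])
for n,u,v,z in [("hinge",334,84,.024),("gL0",312,128,.02),("gL1",308,200,.02),("gR0",351,128,.02),("gR1",352,200,.02),("t1",295,256,.02),("t2",362,257,.02),("mug",500,180,.02),("mugrim",546,205,.09),("cup",510,260,.05)]:
    print(n,ray(c,u,v,z).round(3),P[v,u].round(3))
hsv=cv2.cvtColor(c["p"],cv2.COLOR_RGB2HSV); m=(hsv[...,2]<75);m[:,:290]=0;m[:,375:]=0;m[:122]=0;m[206:]=0
v,u=np.nonzero(m);k=u<331
print(k.sum(),(~k).sum())
q=[];
for s in (k,~k):
    a=np.array([ray(c,x,y,.017) for x,y in zip(u[s],v[s])]);mu=a.mean(0);_,_,V=np.linalg.svd(a-mu);e=(a-mu)@V[0];print(mu.round(4),np.degrees(np.arctan2(*V[0][1::-1])),e.min(),e.max());q.append(mu)
print("mid",sum(q)/2,np.linalg.norm(q[0]-q[1]))
x=sum(q)/2;h=ray(c,334,84,.024);t=(ray(c,295,256,.015)+ray(c,362,257,.015))/2
print(np.degrees(np.arctan2(t[1]-h[1],t[0]-h[0])),np.linalg.norm(x-h),np.linalg.norm(t-x))
o=r.get_state()["eef_rot"];from scipy.spatial.transform import Rotation as R_
R=R_.from_quat(o).as_matrix();print(R,np.degrees(np.arctan2(R[1,1],R[0,1])))
obs=P[(P[...,0]>.49)&(P[...,0]<.62)&(P[...,1]<-.3)&(P[...,1]>-.5)&(P[...,2]>.02)&(P[...,2]<.2)]
print(obs.min(0),obs.max(0))
E
```

```text
hinge [ 0.473 -0.293  0.024] [ 0.472 -0.294  0.028]
gL0 [ 0.433 -0.335  0.02 ] [ 0.433 -0.335  0.021]
gL1 [ 0.402 -0.422  0.02 ] [ 0.402 -0.422  0.021]
gR0 [ 0.479 -0.348  0.02 ] [ 0.479 -0.348  0.021]
gR1 [ 0.457 -0.438  0.02 ] [ 0.457 -0.438  0.023]
t1 [ 0.361 -0.494  0.02 ] [ 0.362 -0.494  0.021]
t2 [ 0.45  -0.521  0.02 ] [ 0.45  -0.522  0.019]
mug [ 0.649 -0.465  0.02 ] [ 0.651 -0.467  0.016]
mugrim [ 0.659 -0.482  0.09 ] [ 0.651 -0.476  0.103]
cup [ 0.632 -0.563  0.05 ] [ 0.624 -0.553  0.067]
0 0<stdin>:10: RuntimeWarning: Mean of empty slice.
  ret = ret.dtype.type(ret / rcount)
Traceback (most recent call last):
numpy.linalg.LinAlgError: 1-dimensional array given. Array must be at least two-dimensional
```

step_arm([
  [[1.2,0.1,-3],[0,0,-1.2]],
  [[0,0,-4.5],[0,0,0]],
  [[0,0,-4.5],[0,0,0]],
  [[0,0,-4.5],[0,0,0]],
  [[0,0,-4],[0,0,0]],
  [[0,0,-3],[0,0,0]],
  [[0,0,-2],[0,0,0]],
  [[0,0,0],[0,0,0]],
  [[0,0,0],[0,0,0]],
  [[0,0,0],[0,0,0]],
])

```text
clock: 4.35
tool_pos: [0.4429, -0.3874, 0.0246]
eef_rot: [0.805, 0.593, 0.0, 0.001]
contact_force: [-0.4, -0.4, 0.7]
opening: 1.003
finger_force: 0.0
```

step_arm([
  [[0,0,-1.2],[0,0,0]],
  [[0,0,-0.8],[0,0,0]],
  [[0,0,0],[0,0,0]],
  [[0,0,0],[0,0,0]],
  [[0,0,0],[0,0,0]],
  [[0,0,0],[0,0,0]],
  [[0,0,0],[0,0,0]],
  [[0,0,0],[0,0,0]],
  [[0,0,0],[0,0,0]],
  [[0,0,0],[0,0,0]],
], fingers=0.58, grip_force=15)

```text
clock: 5.35
tool_pos: [0.442, -0.3867, 0.0032]
eef_rot: [0.805, 0.593, 0.0, 0.0]
contact_force: [-0.3, 0.6, -0.7]
opening: 0.582
finger_force: 4.1
```

step_arm([
  [[0,0,0.5],[0,0,0]],
  [[0,0,1],[0,0,0]],
  [[0,0,2],[0,0,0]],
  [[0,0,3],[0,0,0]],
  [[0,0,4],[0,0,0]],
  [[0,0,4],[0,0,0]],
  [[0,0,4],[0,0,0]],
  [[0,0,2.5],[0,0,0]],
  [[0,0,1],[0,0,0]],
  [[0,0,0],[0,0,0]],
])

```text
clock: 6.35
tool_pos: [0.4424, -0.387, 0.2246]
eef_rot: [0.805, 0.593, 0.0, 0.001]
contact_force: [0.6, -0.5, -1.0]
opening: 0.584
finger_force: 4.0
```

```bash
python3 - <<'E'
from h import *
s=r.get_state();print(s["tool_pos"],s["eef_rot"],s["q"],s["finger_force"])
ims=[]
for n in ("side","wrist"):
    c=r.calibration(n); p,d=r.snapshot(n); np.savez(n+"3",p=p,d=d,**c); ims.append(p[:,:,::-1])
a=ims[0][100:220,330:490];a=cv2.resize(a,(400,300));b=ims[1][:,120:520];b=b[100:400]
cv2.imwrite("pics/both3.png",np.hstack([a,b]))
E
```

```text
[ 0.44241951 -0.38702605  0.22462215] [8.05299432e-01 5.92866560e-01 4.63646060e-04 1.36064782e-03] [ 0.4962362   0.66649903  0.24991829  1.71422203 -0.21834726  0.78526358
  0.54787287] 4.038535517756827
```

View pics/both3.png

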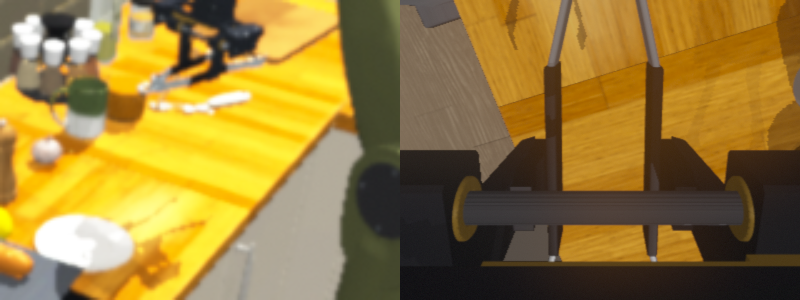

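The tongs are held level and central between the fingers. Next I carry them towards the sheet, turning them to point along −y.

step_arm([
  [[0,2,1],[0,0,1.2]],
  [[0,4,1],[0,0,2]],
  [[0,4.7,1],[0,0,2]],
  [[0,4.7,1],[0,0,2]],
  [[0,4.7,1],[0,0,2]],
  [[0,4.7,1],[0,0,2]],
  [[0,4.7,1],[0,0,2]],
  [[0,4.7,1],[0,0,2]],
  [[0,4.7,1],[0,0,2]],
  [[0,4.7,0],[0,0,0]],
])

```text
clock: 7.45
tool_pos: [0.4416, 0.0512, 0.3128]
eef_rot: [0.707, 0.707, -0.0, -0.0]
contact_force: [1.1, 0.1, -1.0]
opening: 0.579
finger_force: 4.0
```

step_arm([
  [[0,4.5,0],[0,0,0]],
  [[0,3.5,0],[0,0,0]],
  [[0,2,0],[0,0,0]],
  [[0,1,0],[0,0,0]],
  [[0,0,0],[0,0,0]],
  [[0,0,0],[0,0,0]],
  [[0,0,0],[0,0,0]],
  [[0,0,0],[0,0,0]],
  [[0,0,0],[0,0,0]],
  [[0,0,0],[0,0,0]],
])

```text
clock: 8.45
tool_pos: [0.4421, 0.1589, 0.3132]
eef_rot: [0.708, 0.706, 0.0, 0.0]
contact_force: [-0.5, 0.5, -0.9]
opening: 0.582
finger_force: 4.0
```

```bash
python3 - <<'E'
from h import *
s=r.get_state();print(s["tool_pos"],s["eef_rot"],s["q"],s["finger_force"],s["clock"])
ims=[]
for n in ("side","wrist"):
    c=r.calibration(n); p,d=r.snapshot(n); np.savez(n+"4",p=p,d=d,**c); ims.append(p[:,:,::-1])
w=dict(np.load("wrist4.npz"));P=cloud(w,w["d"])
hsv=cv2.cvtColor(w["p"],cv2.COLOR_RGB2HSV);m=cv2.inRange(hsv,(8,110,90),(22,255,255))
m[(P[...,2]<.055)|(P[...,2]>.115)]=0
n,l,st,ce=cv2.connectedComponentsWithStats(m)
for i in range(1,n):
    if st[i,4]>300:
        q=P[l==i];print(ce[i].round(),st[i],"ray.085",ray(w,*ce[i],.085).round(4),"cloud",q.min(0).round(3),q.max(0).round(3),"midrange",((np.percentile(q,1,0)+np.percentile(q,99,0))/2).round(4))
cv2.imwrite("pics/both4.png",np.vstack([ims[0][60:260],ims[1]]))
E
```

```text
[0.44206356 0.15888242 0.31324958] [7.07882480e-01 7.06330221e-01 1.03220102e-04 6.36245647e-05] [-0.59120064  0.39013818  0.21512557  1.92531084 -0.10948562  0.83702577
 -0.32053191] 4.037597443093546 8.45
[376.  17.] [ 354    0   46   39 1413] ray.085 [0.4996 0.3246 0.085 ] cloud [0.475 0.305 0.062] [0.528 0.347 0.105] midrange [0.4992 0.3216 0.0903]
[391. 128.] [ 368   97   48   69 2348] ray.085 [0.5216 0.2101 0.085 ] cloud [0.492 0.166 0.061] [0.556 0.245 0.107] midrange [0.5203 0.2072 0.0956]
[356. 137.] [348 110  20  52 559] ray.085 [0.4818 0.2002 0.085 ] cloud [0.472 0.173 0.084] [0.494 0.23  0.102] midrange [0.482  0.2014 0.0943]
[401. 227.] [381 214  42  28 953] ray.085 [0.5399 0.0905 0.085 ] cloud [0.513 0.062 0.062] [0.574 0.106 0.102] midrange [0.5391 0.0901 0.0826]
[357. 230.] [349 217  16  27 338] ray.085 [0.4859 0.0862 0.085 ] cloud [0.475 0.071 0.065] [0.495 0.102 0.098] midrange [0.4846 0.086  0.0842]
```

View pics/both4.png

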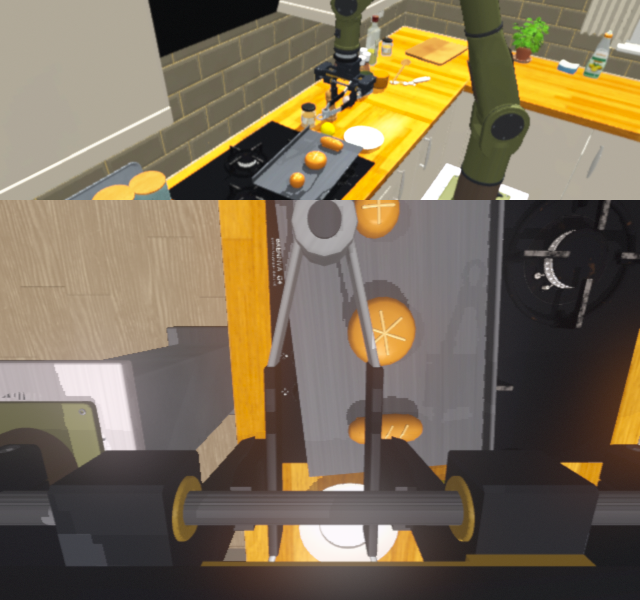

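The wrist view (rows offset +200) shows the small roll cut off by the top edge at (376,17), the big roll at (383,130) and the plate behind the fingers. I'll move on a little to see the whole small roll.

step_arm([
  [[-0.5,1.5,0],[0,0,0]],
  [[-0.5,3,0],[0,0,0]],
  [[-0.5,3,0],[0,0,0]],
  [[-0.5,1.5,0],[0,0,0]],
  [[0,0,0],[0,0,0]],
  [[0,0,0],[0,0,0]],
  [[0,0,0],[0,0,0]],
  [[0,0,0],[0,0,0]],
  [[0,0,0],[0,0,0]],
  [[0,0,0],[0,0,0]],
])

```text
clock: 9.55
tool_pos: [0.4222, 0.2488, 0.3132]
eef_rot: [0.708, 0.706, 0.0, 0.0]
contact_force: [0.6, 0.8, -0.9]
opening: 0.583
finger_force: 4.0
```

```bash
python3 - <<'E'
from h import *
s=r.get_state();print(s["tool_pos"],s["clock"])
c=r.calibration("wrist"); p,d=r.snapshot("wrist"); np.savez("wrist5",p=p,d=d,**c)
w=dict(np.load("wrist5.npz"));P=cloud(w,w["d"])
hsv=cv2.cvtColor(w["p"],cv2.COLOR_RGB2HSV);m=cv2.inRange(hsv,(8,70,90),(25,255,255))
m[(P[...,2]<.066)|(P[...,2]>.115)]=0
n,l,st,ce=cv2.connectedComponentsWithStats(m)
for i in range(1,n):
    if st[i,4]>300:
        q=P[l==i];print(ce[i].round(),st[i],"ray.085",ray(w,*ce[i],.085).round(4),"cloud",np.percentile(q,1,0).round(3),np.percentile(q,99,0).round(3))
# sphere-ish check: top point and slices of the small roll
m=(P[...,1]>.27)&(P[...,1]<.39)&(P[...,0]>.45)&(P[...,0]<.55)&(P[...,2]>.066)&(P[...,2]<.115)
q=P[m];print(m.sum())
for z in (.075,.085,.09,.095): 
    a=q[q[:,2]>z];print(z,((np.percentile(a,1,0)+np.percentile(a,99,0))/2).round(4),(np.percentile(a,99,0)-np.percentile(a,1,0)).round(3))
g=P[(P[...,1]>.27)&(P[...,1]<.39)&(P[...,0]>.45)&(P[...,0]<.55)&(P[...,2]<.066)&(P[...,2]>.05)];print("sheet z",np.median(g[:,2]),"left of roll y edge")
# hinge / tongs height in gripper
k=(P[...,2]>.25)&(P[...,2]<.4);v,u=np.nonzero(k);j=(v<190)
print("tongs",np.percentile(P[v[j],u[j]],[2,50,98],0).round(3))
E
```

```text
[0.42218625 0.24879548 0.31318027] 9.55
[389. 100.] [ 367   77   45   47 1623] ray.085 [0.498 0.331 0.085] cloud [0.474 0.308 0.084] [0.519 0.353 0.104]
[401. 206.] [ 381  175   45   62 2267] ray.085 [0.5188 0.2075 0.085 ] cloud [0.493 0.173 0.084] [0.544 0.244 0.106]
1631
0.075 [0.4965 0.3306 0.0928] [0.045 0.045 0.023]
0.085 [0.4968 0.3306 0.0949] [0.044 0.045 0.018]
0.09 [0.4974 0.3305 0.0974] [0.043 0.043 0.013]
0.095 [0.4978 0.3305 0.0996] [0.039 0.039 0.009]
sheet z 0.06276802694790751 left of roll y edge
tongs [[0.401 0.287 0.316]
 [0.424 0.337 0.332]
 [0.445 0.353 0.339]]
```

The small roll's centre measures (0.497, 0.3305), and its top at 0.104 and width of 45–50 mm agree with the sizes given. The TCP target is (0.497, 0.444, 0.073).

step_arm([
  [[1,2,0],[0,0,0]],
  [[1.5,4,0],[0,0,0]],
  [[2,4.5,0],[0,0,0]],
  [[2,4.5,-1],[0,0,0]],
  [[1,3,-3],[0,0,0]],
  [[0,1.5,-4],[0,0,0]],
  [[0,0,-4],[0,0,0]],
  [[0,0,-3.5],[0,0,0]],
  [[0,0,-2],[0,0,0]],
  [[0,0,0],[0,0,0]],
])

```text
clock: 10.6
tool_pos: [0.4948, 0.4424, 0.1345]
eef_rot: [0.708, 0.707, -0.004, -0.0]
contact_force: [-0.0, -0.5, 0.3]
opening: 0.581
finger_force: 4.0
```

```bash
python3 - <<'E'
from h import *
s=r.get_state();print(s["tool_pos"],s["eef_rot"],s["clock"])
ims=[]
for n in ("side","wrist"):
    c=r.calibration(n); p,d=r.snapshot(n); np.savez(n+"6",p=p,d=d,**c); ims.append(p[:,:,::-1])
a=cv2.resize(ims[0][150:290,230:430],(600,420),interpolation=cv2.INTER_CUBIC)
cv2.imwrite("pics/s6.png",a)
E
```

```text
[0.49484032 0.44244279 0.13452798] [ 7.07572408e-01  7.06631259e-01 -3.67776048e-03 -1.57927230e-04] 10.6
```

View pics/s6.png

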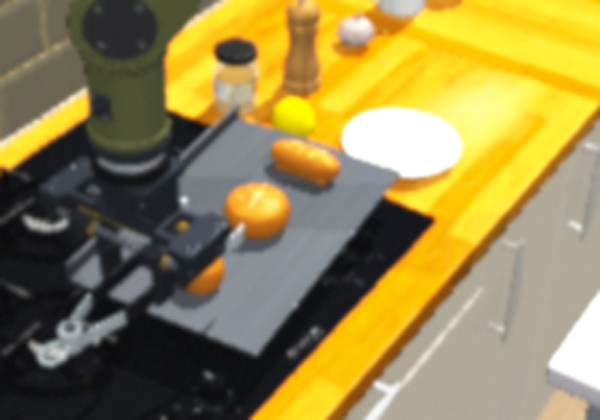

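The side view shows the tongs above the sheet, with a tip at about crop (235,235) beside the partly hidden small roll at (205,278). All clear, so I'll lower them.

step_arm([
  [[0.2,0.2,0],[0,0,0]],
  [[0,0,-1],[0,0,0]],
  [[0,0,-1],[0,0,0]],
  [[0,0,-1],[0,0,0]],
  [[0,0,-1],[0,0,0]],
  [[0,0,-1],[0,0,0]],
  [[0,0,-0.7],[0,0,0]],
  [[0,0,-0.4],[0,0,0]],
  [[0,0,0],[0,0,0]],
  [[0,0,0],[0,0,0]],
])

```text
clock: 11.7
tool_pos: [0.4991, 0.4462, 0.0774]
eef_rot: [0.708, 0.707, 0.0, 0.0]
contact_force: [0.4, -0.5, -0.7]
opening: 0.582
finger_force: 4.0
```

step_arm([
  [[-0.2,-0.2,-0.4],[0,0,0]],
  [[0,0,0],[0,0,0]],
  [[0,0,0],[0,0,0]],
  [[0,0,0],[0,0,0]],
  [[0,0,0],[0,0,0]],
  [[0,0,0],[0,0,0]],
  [[0,0,0],[0,0,0]],
  [[0,0,0],[0,0,0]],
  [[0,0,0],[0,0,0]],
  [[0,0,0],[0,0,0]],
])

```text
clock: 12.7
tool_pos: [0.4969, 0.4441, 0.0732]
eef_rot: [0.708, 0.707, 0.0, 0.0]
contact_force: [-0.3, -1.0, -0.9]
opening: 0.581
finger_force: 4.0
```

step_arm([
  [[0,0,0],[0,0,0]],
  [[0,0,0],[0,0,0]],
  [[0,0,0],[0,0,0]],
  [[0,0,0],[0,0,0]],
  [[0,0,0],[0,0,0]],
  [[0,0,0],[0,0,0]],
  [[0,0,0],[0,0,0]],
  [[0,0,0],[0,0,0]],
  [[0,0,0],[0,0,0]],
  [[0,0,0],[0,0,0]],
], fingers=0.3, grip_force=25)

```text
clock: 13.7
tool_pos: [0.4969, 0.4441, 0.0732]
eef_rot: [0.708, 0.707, 0.0, 0.0]
contact_force: [-0.3, 0.8, -0.7]
opening: 0.428
finger_force: 25.1
```

Opening 37.7 mm at 25 N, so the tongs are closed on the roll as expected. Now the lift.

step_arm([
  [[0,0,0.5],[0,0,0]],
  [[0,0,1],[0,0,0]],
  [[0,0,2],[0,0,0]],
  [[0,0,2.5],[0,0,0]],
  [[0,0,2.5],[0,0,0]],
  [[0,0,2.5],[0,0,0]],
  [[0,0,2],[0,0,0]],
  [[0,0,1],[0,0,0]],
  [[0,0,0],[0,0,0]],
  [[0,0,0],[0,0,0]],
])

```text
clock: 14.7
tool_pos: [0.4964, 0.4438, 0.2127]
eef_rot: [0.708, 0.707, -0.001, -0.0]
contact_force: [0.3, 0.2, -2.6]
opening: 0.43
finger_force: 25.2
```

```bash
python3 - <<'E'
from h import *
s=r.get_state();print(s["tool_pos"],s["finger_force"],s["opening"],s["clock"])
ims=[]
c=r.calibration("side"); p,d=r.snapshot("side")
cv2.imwrite("pics/s7.png",cv2.resize(p[100:290,230:430,::-1],(600,570),interpolation=cv2.INTER_CUBIC))
# plate, better: use wrist1 white points at rim height, and now the side view
w=dict(np.load("wrist1.npz"));P=cloud(w,w["d"]);hsv=cv2.cvtColor(w["p"],cv2.COLOR_RGB2HSV)
m=((hsv[...,1]<60)&(hsv[...,2]>150)).astype(np.uint8);m[:150]=0;m[:,230:]=0
cn=max(cv2.findContours(m,0,1)[0],key=cv2.contourArea)[:,0]
(a,b),ax,_=cv2.fitEllipse(cv2.convexHull(cn));print("wrist plate",a,b,ax,ray(w,a,b,.017))
hsv=cv2.cvtColor(p,cv2.COLOR_RGB2HSV);m=((hsv[...,1]<90)&(hsv[...,2]>190)).astype(np.uint8);m[:180]=0;m[215:]=0;m[:,:335]=0;m[:,390:]=0
cn=max(cv2.findContours(m,0,1)[0],key=cv2.contourArea)[:,0]
(a,b),ax,_=cv2.fitEllipse(cv2.convexHull(cn));print("side plate",a,b,ax,ray(c,a,b,.017))
h=cn[:,0];e=[ray(c,*q,.017) for q in cn];e=np.array(e);print(e.min(0),e.max(0))
E
```

```text
[0.49641721 0.44379641 0.2126541 ] 25.151630728505552 0.43020058823454577 14.7
wrist plate 129.78187561035156 242.04180908203125 (87.76931762695312, 104.53718566894531) [ 0.4800392  -0.10513484  0.017     ]
side plate 363.7108154296875 196.9165802001953 (23.137266159057617, 40.60382080078125) [ 0.48274383 -0.10722052  0.017     ]
[ 0.40214293 -0.19429395  0.017     ] [ 0.56558643 -0.03563965  0.017     ]
```

View pics/s7.png

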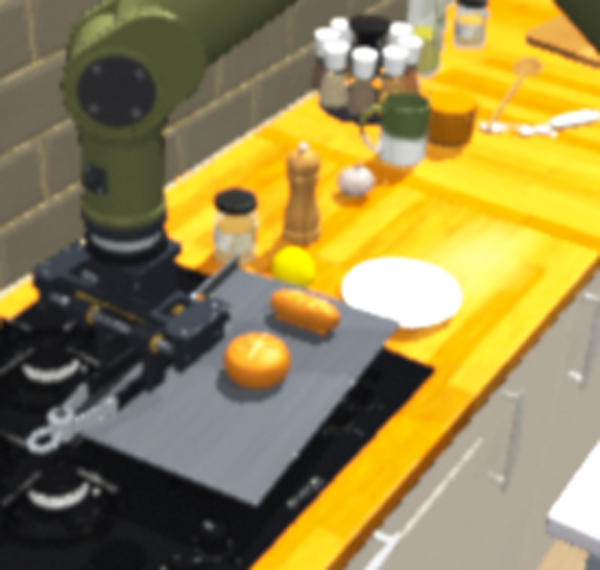

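The small roll has left the sheet and is in the tongs, hidden behind the gripper; the other rolls have not moved. The plate centre is at (0.481, −0.106), on which both views agree. The TCP target is (0.481, 0.008, 0.14).

step_arm([
  [[0,-1.5,0.5],[0,0,0]],
  [[0,-3,0.5],[0,0,0]],
  [[-0.2,-4,0],[0,0,0]],
  [[-0.2,-4,0],[0,0,0]],
  [[-0.2,-4,0],[0,0,0]],
  [[-0.2,-4,0],[0,0,0]],
  [[-0.2,-4,0],[0,0,0]],
  [[-0.2,-4,0],[0,0,0]],
  [[-0.3,-4,0],[0,0,0]],
  [[0,-4,0],[0,0,0]],
])

```text
clock: 15.75
tool_pos: [0.4804, 0.0763, 0.223]
eef_rot: [0.708, 0.706, -0.001, -0.0]
contact_force: [0.2, 0.2, -0.6]
opening: 0.429
finger_force: 25.2
```

step_arm([
  [[0,-3,0],[0,0,0]],
  [[0,-2,0],[0,0,0]],
  [[0,-1.5,-1],[0,0,0]],
  [[0,-0.5,-2],[0,0,0]],
  [[0,0,-2],[0,0,0]],
  [[0,0,-2],[0,0,0]],
  [[0,0,-1],[0,0,0]],
  [[0,0,0],[0,0,0]],
  [[0,0,0],[0,0,0]],
  [[0,0,0],[0,0,0]],
])

```text
clock: 16.75
tool_pos: [0.4824, 0.009, 0.144]
eef_rot: [0.708, 0.707, 0.001, 0.001]
contact_force: [0.1, 1.2, -1.4]
opening: 0.426
finger_force: 25.2
```

```bash
python3 - <<'E'
from h import *
s=r.get_state();print(s["tool_pos"],s["finger_force"],s["opening"],s["clock"])
c=r.calibration("side"); p,d=r.snapshot("side"); P=cloud(c,d);hsv=cv2.cvtColor(p,cv2.COLOR_RGB2HSV)
m=cv2.inRange(hsv,(5,110,60),(22,255,255));m[(P[...,2]<.115)|(P[...,2]>.18)|(P[...,1]>0)|(P[...,1]<-.2)|(P[...,0]<.4)|(P[...,0]>.56)]=0
q=P[m>0];print(len(q), q.mean(0) if len(q) else "")
cv2.imwrite("pics/s8.png",cv2.resize(p[100:290,270:470,::-1],(600,570),interpolation=cv2.INTER_CUBIC))
E
```

```text
[0.48236643 0.00897773 0.14398965] 25.151828806847334 0.4263247252061275 16.75
28 [ 0.48864975 -0.02584775  0.15574565]
```

View pics/s8.png

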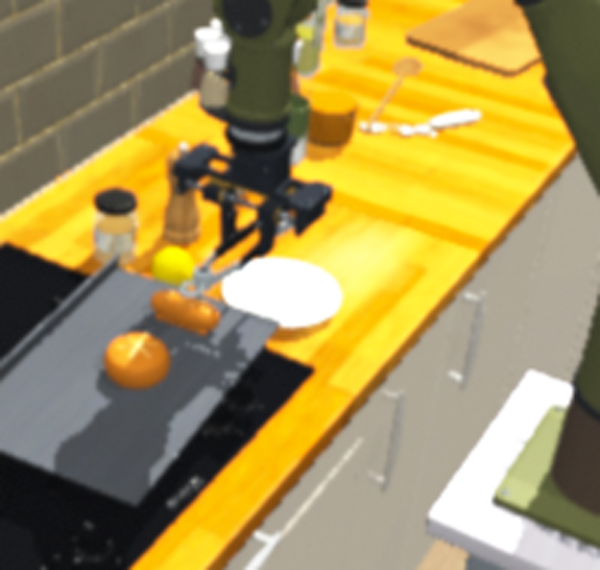

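The side view shows the tongs held over the plate and the other items unmoved. The roll is hidden behind the gripper. The opening of 0.426 at 25 N, against a setting of 0.3, shows it is still pinched. I'll let it settle for a second, then hand in.

step_arm([
  [[0,0,0],[0,0,0]],
  [[0,0,0],[0,0,0]],
  [[0,0,0],[0,0,0]],
  [[0,0,0],[0,0,0]],
  [[0,0,0],[0,0,0]],
  [[0,0,0],[0,0,0]],
  [[0,0,0],[0,0,0]],
  [[0,0,0],[0,0,0]],
  [[0,0,0],[0,0,0]],
  [[0,0,0],[0,0,0]],
])

```text
clock: 17.8
tool_pos: [0.4819, 0.0091, 0.1432]
eef_rot: [0.708, 0.707, 0.0, 0.0]
contact_force: [0.3, 0.8, -1.4]
opening: 0.427
finger_force: 25.2
```

```bash
python3 -c "
from plant import r
s=r.get_state();print(s['tool_pos'],s['opening'],s['finger_force'],max(abs(x) for x in s['qd']))
print(r.finish_job())"
```

```text
[0.48189696 0.00909752 0.14320237] 0.42669934765692674 25.152044221758842 0.0011850943866264434
the job is handed in; nothing more can be done
None
```

I handed the job in with the tongs holding the small roll over the plate centre, its underside about 13 cm above the worktop (worked out from the arm's pose); the gripper hid the roll from the side camera at the end, so the grip opening (37.5 mm at 25 N) is my evidence it was still held, and no verdict was returned.

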